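# Set up the kitchen scale against the butcher block and weigh the jug

## Robot

A 6-joint arm with a two-finger parallel gripper is mounted at the origin on a cart in front of the work surface, level with it; the furniture and walls round the work are solid. World frame = base frame: x ahead of the robot, y to its left, z up, the work surface at z = 0. Lengths are in mm, angles in rad, forces in N, time in s.
With the tool pointing down it reaches from about 300 to 750 mm from the base axis. Payload 8.5 kg.
Tool frame: the origin (TCP) lies on the centre line of the jaws, within the pads' length; the fingertips stand 17 mm ahead of it and the grasp point (between the pads) lies 2 mm behind it; z points along the fingers, y is the line along which they close (so a half turn about z gives the same grasp; the last joint's range is limited). The gripper opens to 88 mm and grips with 3 to 60 N. Pads are 18 mm wide; open, the fingers measure 123 mm over their backs; the gripper's body (75 mm by 187 mm) begins 45 mm behind the grasp point.
Start: joints at [-1.369, 0.381, 1.297, -0, 1.464, -0.215], TCP at [222.652, -502.898, 255.748] pointing down, gripper open.
Joint ranges: [-3.11, 3.11], [-0.89, 2.33], [0.22, 2.48], [-1.42, 4.56], [0.17, 2.85], [-2.88, 2.88]. Speed limits (rad/s): [2.39, 2.39, 3.14, 3.14, 3.14, 3.14].

## Interface

Orientations are given as a unit quaternion [x, y, z, w].
In Python, from station import ctrl, camera gives the robot as it stands.
- The arm moves only by the tool drive_tool, never from a script. Its argument "plan" is a list of rows, each a list of 2 entries, a list of its own where there are three numbers: the shift along the tool's x, y, z in units of 60 mm (1.0 is 60 mm), then the turn, a rotation vector about the tool's x, y, z in rad. A call has 1 to 20 rows; each row is the pose to reach, as a shift and turn from the pose commanded when the call began, along the tool's axes at that moment; what a row does not reach only later rows make up. A row lasts 1/8 s, in which the tool goes at most 62.5 mm and 10.7 degrees, less where a joint would pass 70% of its speed; a pose out of reach is approached as far as the arm can. A call with a gripper value outside its range is refused whole. "hand" is the closure, from 0 (fully open) to 1 (shut), set as the call begins (left out, the last holds). The fingers move at their own pace and stop on an object; "newtons" is the grip in N (left out, the last holds). Time passes only in rows, so rows that repeat a pose let the fingers close. It gives the time, the measured TCP pose, the force, the opening and the grip force at its end, in the units of the state.
- ctrl.observe(): the state, without advancing time (a new reading comes with each control period).
- camera(name): name is "side" or "top" or "wrist"; returns a dict with "image" (480x640x3 uint8, red, green, blue), "camera_matrix" (3x3 intrinsics, pixels), "rvec" (rotation vector, rad) and "tvec" (3), from world to camera coordinates, as OpenCV has them. Camera axes: x right, y down, z forward; pixel columns grow to the right and rows downward; lengths in mm; the calibration is good to about 2 mm. A picture is of the moment at which its call begins. There is no depth.
- ctrl.hand_in(): hands the job in; it is judged then, once.
The state is a dict: "clock": time; "joint_positions": joint angles; "dq": joint speeds; "effort": joint torques, N m; "eef_pos": TCP position; "ee_rot": TCP orientation; "contact_force": force on the tool from outside, world axes, zero at the start; "ft_torque": the same for the moment, N m; "opening": opening from 0.0 (shut) to 1.0 (fully open); "gripper_force": force on a finger pad.
Only numpy, scipy, OpenCV 4.12 (cv2) and the standard library are available. Lean on these libraries where they do the work, as an engineer would, in place of code of your own. Each camera call takes 0.05 s, during which the arm holds its last target. There are 200 camera calls.

## Task

Weigh the glass coffee jug. Move the spice jar from the scale's pan into the condiment tray, upright, and pull the scale's display out until its lock button pops up; then, with the pan empty and the scale's back braced square against the butcher block so that it cannot slide away, press the power button on the front of the display fully in for a moment. Finally set the jug down gently, upright, in the middle of the pan, leaving the scale snug against the block with its display locked out, and do not shift or knock over the other things.

Things in the scene. Friction and masses are not known exactly. Their poses are not given: they have to be found in the camera images.
- scale: Kitchen scale, white, loose, about 0.53 kg in all: body 140 (x) x 150 (y) x 36 mm high with a round steel pan of 130 mm diameter on it, pan top at 44 mm. Origin: centre of the underside; +x points to its back (a flat upright face 70 mm behind the origin), -x to its front with the display, z up. Empty, it slides on the table at about 3 to 4 N.
- pan_top (a point): Centre of the scale's pan, on its top surface (44 mm above the scale's origin).
- rear_left (a point): Point on the scale's flat back face, 60 mm to the left of its middle (scale frame x 70, y +60, z 20 mm).
- rear_right (a point): Point on the scale's flat back face, 60 mm to the right of its middle (scale frame x 70, y -60, z 20 mm).
- display_head (a point): Centre of the display head: a grey block 36 (x) x 52 (y) x 30 mm high (5 to 35 mm above the table) in front of the scale's body, with a small screen on top; its upright ribbed sides can be pinched from above across the 52 mm. Axes as the scale's. When the display is in, there is a 1 mm gap between head and body.
- display (a joint): How far the display is pulled out towards the scale's front (-x), in m: 0 in, 0.047 the end stop. It slides stiffly at about 1 N. Past about 0.045 the lock button clears the body and springs up; the display then cannot go back in past about 0.042.
- lock (a joint): Height of the black lock button (15 x 22 mm) on the display's tongue just in front of the scale's body, in m: 0 held down inside the body, 0.006 sprung up, locking the display out.
- power (a joint): Travel of the power button in m: 0 out, 0.005 fully in. Sprung: begins to move at 4 N, 9 N fully in; the button comes back when let go. It presses along the scale's +x.
- power_face (a point): Centre of the outer face of the power button: a black upright pad 30 mm wide (y) x 16 mm high in the middle of the head's front face, 20 mm above the table, standing 7 mm proud of it when out; faces the scale's -x.
- butcher_block: Heavy wooden butcher block, 120 (x) x 220 (y) x 40 mm high, that does not move; stands behind the scale. Origin: centre of the underside. Its flat front face, the stop, is 60 mm in front of the origin (at x = -60 mm in its frame) and faces its own -x, towards the scale.
- jar: The spice jar with the red cap, dark label and pale brown filling that stands on the pan at the start: 45 mm diameter, 106 mm high, 0.11 kg. Origin: centre of the underside.
- tray: Dark wooden condiment tray, fixed, 210 (its x) x 236 (its y) mm, floor 4 mm thick, rim 16 mm high and 6 mm thick. Origin: centre of the underside.
- jug: Glass coffee jug with white lid and handle, about 0.34 kg, 110 mm high, body 115 mm in diameter, base 100 mm. Origin on the underside, 24 mm from the axis of the body towards the handle; the handle lies to its -x side.
- jug_base (a point): Centre of the jug's round base, on its underside (jug frame x +24 mm).
- jug_handle (a point): Where to grip the jug: middle of the handle's level top bar, 20 mm wide (jug y) and 20 mm high, 86 mm above the base and 76 mm from the axis of the jug's body, along the jug's -x. The bar runs along the jug's x from 41 to 100 mm from that axis.
- green_jar: Bystander in the tray: spice jar with the green label and red cap, 45 mm diameter, 106 mm high. Origin: centre of the underside.
- salt: Bystander in the tray: salt shaker, 44 mm diameter, 90 mm high. Origin: centre of the underside.
- vanilla: Bystander in the tray: small brown dropper bottle, 34 mm diameter, 102 mm high. Origin: centre of the underside.
- glass: Bystander: clear tea glass, 80 mm diameter, 88 mm high. Origin: centre of the underside.
- canister: Bystander: grey-brown square sugar canister, 70 x 70 x 105 mm. Origin: centre of the underside.
- coffee_maker: White drip coffee maker at the right rear of the table, fixed, 245 deep (x) x 176 wide (y) x 288 mm high; an obstacle to the arm and to the jug, keep round the front of it. Origin: centre of the underside.

How it is judged (in metres and radians):
On the way, in this order (a step that is already met when the one before it is completed fails the run):
1. The display is pulled out and its lock button has popped up (value of joint display above 0.039 m and value of joint lock above 0.0045 m), for 0.1 s.
2. The power button is pressed in while the back of the scale is square against the butcher block (both ends within 4 mm), the display is locked out and nothing stands on the pan (value of joint power above 0.004 m and x of each of rear_left, rear_right in the frame of butcher_block above -0.064 m and contact force between scale and butcher_block above 1 N and value of joint lock above 0.0045 m and contact force between each of jar, jug and scale below 0.05 N), for 0.1 s.
At the end, for the whole second after the job is handed in: The jug stands upright and still on the pan, centred within 20 mm; the scale's back is within 8 mm of the block at both ends; the display is out with its lock button up, the power button released; the spice jar stands upright at rest on the tray's floor (horizontal distance between jug_base and pan_top below 0.02 m and z of jug_base in the frame of scale between 0.04 and 0.05 m and angle between jug's own z axis and vertical below 0.08 rad and x of each of rear_left, rear_right in the frame of butcher_block above -0.068 m and value of joint lock above 0.0045 m and value of joint display above 0.038 m and value of joint power below 0.001 m and x of jar in the frame of tray between -0.085 and 0.085 m and y of jar in the frame of tray between -0.098 and 0.098 m and z of jar in the frame of tray between -0.002 and 0.01 m and angle between jar's own z axis and vertical below 0.1 rad and linear speed of each of jug, scale, jar below 0.02 m/s); the robot touches nothing.
It fails at once if One of the other things in the tray is shifted more than 25 mm or tipped over (distance of any of green_jar, salt, vanilla from where it was at the start of the episode above 0.025 m or angle between any of green_jar, salt, vanilla's own z axis and vertical above 0.5 rad).
It fails at once if The tea glass or the sugar canister is shifted more than 25 mm or tipped over (distance of any of glass, canister from where it was at the start of the episode above 0.025 m or angle between any of glass, canister's own z axis and vertical above 0.5 rad).
It fails at once if The glass jug is dropped (falls freely faster than 0.45 m/s, about 10 mm) (linear speed of jug above 0.45 m/s and contact force between the fingers and jug below 0.1 N).
It fails at once if The jug is tipped by more than 35 degrees (angle between jug's own z axis and vertical above 0.6 rad).
It fails at once if The spice jar falls over (angle between jar's own z axis and vertical above 0.8 rad).
It also fails if it takes over 72 s, if anything falls off the work surface, if the arm or the gripper's body presses on something with over 40 N, if the wrist force passes 120 N, or if a joint passes its speed limit or range.

## Working session

There is one attempt and no reset: what is moved stays moved. The work goes in short steps, Python scripts to look and compute and a tool call to move; the robot and the scene stay as the last step left them, time stands still between calls to the robot, and variables do not carry over. Pictures are saved under pics/ and viewed, at most 10 in all, crops included, and the job is handed in when it is done.

Besides the shell and the picture viewer there is one more tool, called after "Emit:" as a command line: name --argument value ..., lists and objects as JSON in quotes. drive_tool: Moves the arm, as the interface text tells. Its arguments: {"type":"object","properties":{"plan":{"type":"array","items":{"type":"array"}},"hand":{"type":"number"},"newtons":{"type":"number"}},"required":["plan"]}

```bash
mkdir -p pics; ls; cat > h.py <<'E'
import numpy as np, cv2, pickle
from scipy.spatial.transform import Rotation as R
def snap(name,fn=None):
    from station import camera
    c=camera(name); 
    if fn: cv2.imwrite('pics/'+fn+'.png',c['image'][:,:,::-1]); pickle.dump(c,open('pics/'+fn+'.pkl','wb'))
    return c
def load(fn): return pickle.load(open('pics/'+fn+'.pkl','rb'))
def ray(c,uv):
    Rm=cv2.Rodrigues(np.float64(c['rvec']))[0]; t=np.float64(c['tvec']).ravel()
    d=np.linalg.inv(np.float64(c['camera_matrix']))@np.array([uv[0],uv[1],1.]); return -Rm.T@t, Rm.T@d
def onz(c,uv,z): o,d=ray(c,uv); return o+d*(z-o[2])/d[2]
def proj(c,p): return cv2.projectPoints(np.float64(p).reshape(-1,1,3),np.float64(c['rvec']),np.float64(c['tvec']),np.float64(c['camera_matrix']),None)[0].reshape(-1,2)
def tri(c1,u1,c2,u2):
    (a,d),(b,e)=ray(c1,u1),ray(c2,u2); s=np.linalg.lstsq(np.c_[d,-e],b-a,rcond=None)[0]
    p,q=a+s[0]*d,b+s[1]*e; return (p+q)/2,np.linalg.norm(p-q)
E
python3 - <<'E'
from h import *
from station import ctrl
for n in('top','side','wrist'): c=snap(n,n+'0'); print(n,ray(c,(320,240)),c['camera_matrix'][0][0])
print(ctrl.observe())
E
```

```text
pics
top (array([ 352.59186627,   -1.31694615, 1127.65098355]), array([ 0.23650269,  0.02161227, -0.97149792])) 449.47540665301767
side (array([ 213.87914092,  489.54188998, 1000.96880309]), array([ 0.33638389, -0.42526928, -0.84033283])) 447.63694690990457
wrist (array([ 287.64920488, -473.64301415,  384.39608775]), array([-0.25485796, -0.09559218, -0.96236333])) 359.072028042912
{'clock': 0.15, 'joint_positions': array([-1.36930039e+00,  3.81052106e-01,  1.29799091e+00, -2.19816427e-05,
        1.46357090e+00, -2.15310215e-01]), 'dq': array([-9.57574949e-06, -3.16113957e-03, -3.11566211e-03, -1.29793977e-03,
       -1.69754676e-03,  1.75761400e-04]), 'effort': array([ 2.17785047e-03, -4.38080657e+01, -2.24616301e+01,  7.13376026e-02,
        3.43654118e-02, -7.95544997e-05]), 'eef_pos': array([ 222.6158479 , -502.74528069,  255.30604763]), 'ee_rot': array([ 9.78362190e-01,  2.06898924e-01, -7.39986188e-06, -5.10694908e-04]), 'contact_force': array([ 0.32456454, -0.39849103, -0.70293841]), 'ft_torque': array([ 0.03267533,  0.02683099, -0.00389695]), 'gripper_force': 0.0, 'opening': 0.9989372540123753}
```

View pics/top0.png

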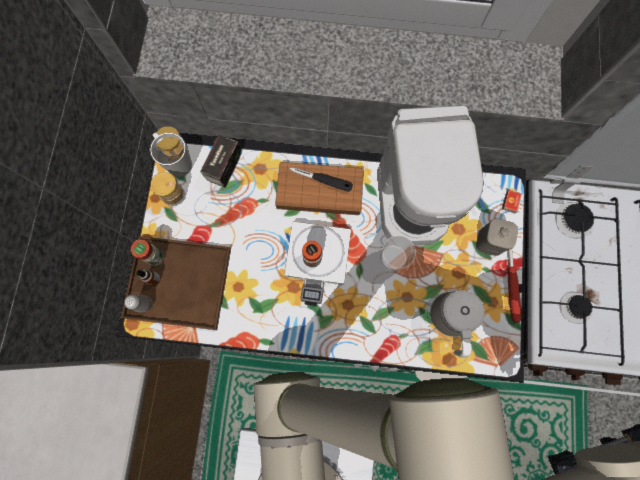

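View pics/side0.png

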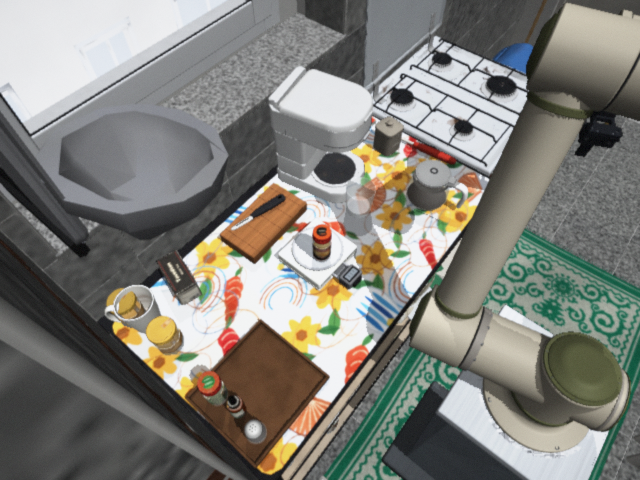

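Top: jar cap about (312,249), display head (312,292), scale body 288–351 × 222–280, block 277–364 × 161–214, tray 125–230 × 237–328, jug (460,312) with handle towards (457,345), glass (397,257). Side: cap (321,231), jug (432,185). I'll zoom in for precise corners.

```bash
python3 - <<'E'
from h import *
a=load('top0')['image'][:,:,::-1]; b=load('side0')['image'][:,:,::-1]
def cr(i,x,y,w,h): return cv2.resize(i[y:y+h,x:x+w],(400,300),interpolation=cv2.INTER_CUBIC)
# each crop 100x75 ->x4
o=np.vstack([np.hstack([cr(a,270,210,133,100),cr(a,410,270,133,100)]),np.hstack([cr(b,260,200,133,100),cr(b,380,140,133,100)])])
cv2.imwrite('pics/crop1.png',o)
E
```

```text
(no output)
```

View pics/crop1.png

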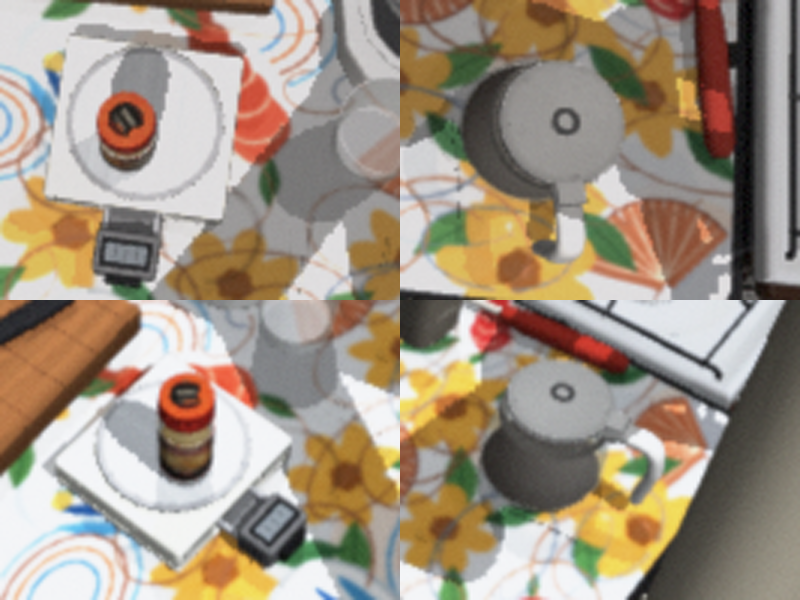

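Crop: scale top corners (top view) at crop (68,33),(242,58),(222,220),(47,200); jug knob crop (567,121)/(564,392), handle running down to (568,245); the display head sits slightly out from the body.

```bash
cat > m1.py <<'E'
from h import *
T,S=load('top0'),load('side0'); k=3.0
A=lambda x,y:(270+x/3.0075,210+y/3); B=lambda x,y:(410+x/3.0075,270+y/3)
C=lambda x,y:(260+x/3.0075,200+y/3); D=lambda x,y:(380+x/3.0075,140+y/3)
np.set_printoptions(precision=1,suppress=True)
cs=[onz(T,A(*p),36)[:2] for p in((68,33),(242,58),(222,220),(47,200))]; print('scale corners',cs,'mean',np.mean(cs,0))
cb=[onz(S,C(*p),36)[:2] for p in((55,165),(292,140),(182,255))]; print('side L,R,F',cb)
e=[onz(T,A(*p),44)[:2] for p in((67,120),(145,45),(226,128),(147,200))];print('pan',np.mean(e,0))
print('head top',[onz(T,A(*p),35)[:2] for p in((98,228),(162,238),(155,279),(94,268))], 'screen',onz(T,A(125,252),35))
print('head tri',tri(T,A(125,252),S,C(273,222)))
print('knob',tri(T,B(167,121),S,D(163,93)))
print('cap',tri(T,A(125,118),S,C(187,88)))
print('handle end',[onz(T,B(*p),96)[:2] for p in((155,185),(184,185),(183,235),(160,243))])
# masks
def big(m,roi):
    x,y,w,h=roi; z=np.zeros_like(m); z[y:y+h,x:x+w]=m[y:y+h,x:x+w]
    return max(cv2.findContours(z,0,1)[0],key=cv2.contourArea)
h=cv2.cvtColor(T['image'],cv2.COLOR_RGB2HSV)
wood=cv2.inRange(h,(5,90,70),(20,255,255)); c=big(wood,(265,150,110,75)); r=cv2.boxPoints(cv2.minAreaRect(c)); print(r); print('block@40',[onz(T,p,40)[:2] for p in r])
dark=cv2.inRange(h,(0,40,20),(20,255,110)); c=big(dark,(115,225,120,110)); r=cv2.boxPoints(cv2.minAreaRect(c)); print('tray',r,[onz(T,p,16)[:2] for p in r])
print('glass rim',onz(T,(397,252),88),'canister',onz(T,(497,234),105))
print('tray things',[tri(T,p,S,q) for p,q in(((140,248),(208,380)),((131,302),(254,430)),((144,275),(234,403)))])
E
python3 m1.py
```

```text
scale corners [array([659.7,  97.1]), array([654.3, -50.1]), array([516.4, -46.9]), array([517. ,  96.6])] mean [586.8  24.2]
side L,R,F [array([653.5, 102.1]), array([514.3, -42.4]), array([518.4, 100.9])]
pan [588.5  23.1]
head top [array([498.8,  52.6]), array([496.4,   0. ]), array([462.8,   2. ]), array([466.1,  51.9])] screen [481.8  28.6  35. ]
head tri (array([481.8,  28.5,  30.6]), np.float64(1.1137381550575167))
knob (array([ 475.1, -324.7,  102.6]), np.float64(0.8099325964817183))
cap (array([565.9,  36.6, 156.7]), np.float64(0.35724759920007176))
handle end [array([ 427.3, -319.5]), array([ 429.7, -341.2]), array([ 392.8, -341.8]), array([ 385.1, -324.9])]
[[263.2 221.9]
 [265.1 160.5]
 [363.3 163.5]
 [361.5 224.9]]
block@40 [array([648.1, 169.8]), array([812.7, 187.9]), array([832.9, -66.4]), array([667.8, -76.4])]
tray [[117.2 328. ]
 [132.4 224.7]
 [231.1 239.4]
 [215.8 342.6]] [array([349.5, 489.6]), array([610. , 505.4]), array([599.8, 248.4]), array([341.6, 245.6])]
glass rim [ 596.8 -162.6   88. ] canister [ 662.2 -390.8  105. ]
tray things [(array([535.4, 433.6, 111.1]), np.float64(1.0170714061899413)), (array([410.5, 442.2,  78.1]), np.float64(2.659432814947554)), (array([478.5, 429.8,  66.1]), np.float64(1.139632548306626))]
```

```bash
cat >> h.py <<'E'
def goto(p,yaw=0.):
    "shift/turn for a world target, tool down with tool x at yaw"
    from station import ctrl
    s=ctrl.observe(); Q=R.from_quat(s['ee_rot']); d=Q.inv().apply(np.float64(p)-s['eef_pos'])/60
    W=R.from_matrix(np.array([[np.cos(yaw),np.sin(yaw),0],[np.sin(yaw),-np.cos(yaw),0],[0,0,-1]]))
    r=(Q.inv()*W).as_rotvec(); print('shift',np.round(d,2),'turn',np.round(r,3),'rows',np.ceil(np.linalg.norm(d)*60/62.5),'t',s['clock'])
E
python3 - <<'E'
from h import *
T=load('top0')
np.set_printoptions(precision=1,suppress=True)
goto((490,30,300))
print('block',[onz(T,p,40)[:2] for p in((277,208),(362,214),(279,161),(364,166))])
print('tray',[onz(T,p,16)[:2] for p in((124,317),(217,329),(230,247),(145,237))])
E
```

```text
shift [ 7.7 -6.3 -0.7] turn [-0.   0.   0.4] rows 10.0 t 0.15
block [array([688.2, 140.2]), array([696.3, -75.1]), array([815.3, 151.8]), array([826.1, -68.7])]
tray [array([377.4, 478.5]), array([373.9, 248. ]), array([579.8, 248.1]), array([581.6, 467.1])]
```

Emit:
drive_tool --plan '[[[7.7, -6.3, -0.75], [0, 0, 0.417]], [[7.7, -6.3, -0.75], [0, 0, 0.417]], [[7.7, -6.3, -0.75], [0, 0, 0.417]], [[7.7, -6.3, -0.75], [0, 0, 0.417]], [[7.7, -6.3, -0.75], [0, 0, 0.417]], [[7.7, -6.3, -0.75], [0, 0, 0.417]], [[7.7, -6.3, -0.75], [0, 0, 0.417]], [[7.7, -6.3, -0.75], [0, 0, 0.417]], [[7.7, -6.3, -0.75], [0, 0, 0.417]], [[7.7, -6.3, -0.75], [0, 0, 0.417]], [[7.7, -6.3, -0.75], [0, 0, 0.417]], [[7.7, -6.3, -0.75], [0, 0, 0.417]], [[7.7, -6.3, -0.75], [0, 0, 0.417]]]' --hand 0

```text
clock: 1.78
eef_pos: [491.7, 28.8, 300.7]
ee_rot: [1.0, -0.001, -0.0, 0.0]
contact_force: [0.7, -0.1, -0.1]
opening: 0.996
gripper_force: 0.0
```

```bash
python3 - <<'E'
from h import *
c=snap('wrist','w1')
E
```

```text
(no output)
```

View pics/w1.png

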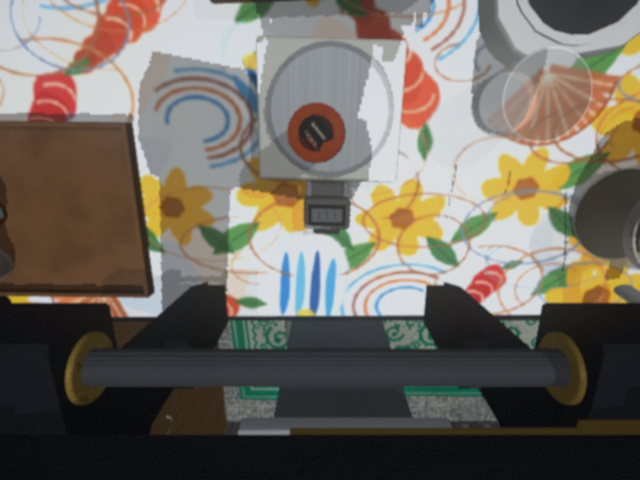

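Wrist view: jar cap at (317,133), head spans 306–349 × 197–229, body front edge from (259,178) to (398,182), block bottom edge at the top border.

```bash
python3 - <<'E'
from h import *
np.set_printoptions(precision=1,suppress=True)
w,T,S=load('w1'),load('top0'),load('side0')
def cap(c,roi):
    x,y,W,H=roi; h=cv2.cvtColor(c['image'],cv2.COLOR_RGB2HSV)[y:y+H,x:x+W]
    m=cv2.inRange(h,(0,170,90),(13,255,255)); k=max(cv2.findContours(m,0,1)[0],key=cv2.contourArea)
    (u,v),r=cv2.minEnclosingCircle(k); print(u+x,v+y,r); return (u+x,v+y)
a=cap(w,(270,95,90,80)); b=cap(T,(298,236,30,24))
print('cap',tri(w,a,T,b), onz(w,a,150),onz(T,b,150))
print('body front',onz(w,(259,178),36),onz(w,(398,182),36),'back',onz(w,(257,38),36),onz(w,(405,38),36))
print('pan',onz(w,(329,107),44))
print('head',[onz(w,p,35)[:2] for p in((306,197),(349,198),(348,229),(305,228))], tri(w,(327,213),T,(270+128/3.0075,210+253/3)))
goto((566,37,200))
E
```

```text
312.0 134.5 26.500099182128906
311.5 250.32352924346924 9.443521499633789
cap (array([565.6,  38.1, 147.2]), np.float64(2.688461172137657)) [565.5  39.3 150. ] [565.   36.6 150. ]
body front [521.3 101.5  36. ] [517.1 -49.8  36. ] back [657.4  96.6  36. ] [657.6 -48.7  36. ]
pan [593.2  25.8  44. ]
head [array([500.4,  50.7]), array([499.4,   3.2]), array([464. ,   3.7]), array([465.2,  52.4])] (array([481.7,  26.8,  30.9]), np.float64(1.3295764756363622))
shift [ 1.2 -0.1  1.7] turn [ 0.  0. -0.] rows 3.0 t 1.825
```

Emit:
drive_tool --plan '[[[1.23, -0.15, 0.8], [0, 0, 0]], [[1.23, -0.15, 0.8], [0, 0, 0]], [[1.23, -0.15, 1.8], [0, 0, 0]], [[1.23, -0.15, 2.8], [0, 0, 0]], [[1.23, -0.15, 2.8], [0, 0, 0]], [[1.23, -0.15, 2.8], [0, 0, 0]]]'

```text
clock: 2.58
eef_pos: [567.0, 38.2, 135.1]
ee_rot: [1.0, -0.0, 0.002, 0.0]
contact_force: [0.1, 0.2, 0.4]
opening: 0.998
gripper_force: 0.0
```

Emit:
drive_tool --plan '[[[0, 0, 0], [0, 0, 0]], [[0, 0, 0], [0, 0, 0]], [[0, 0, 0], [0, 0, 0]], [[0, 0, 0], [0, 0, 0]], [[0, 0, 0], [0, 0, 0]], [[0, 0, 0], [0, 0, 0]]]' --hand 1 --newtons 20

```text
clock: 3.32
eef_pos: [565.9, 38.7, 132.8]
ee_rot: [1.0, -0.0, 0.0, 0.0]
contact_force: [-0.1, 1.0, 1.2]
opening: 0.494
gripper_force: 19.9
```

Emit:
drive_tool --plan '[[[0, 0, -0.6], [0, 0, 0]], [[-0.4, -1.0, -0.7], [0, 0, 0]], [[-1.43, -4.7, -0.6], [0, 0, 0]], [[-1.43, -4.7, -0.6], [0, 0, 0]], [[-1.43, -4.7, -0.6], [0, 0, 0]], [[-1.43, -4.7, -0.6], [0, 0, 0]], [[-1.43, -4.7, -0.6], [0, 0, 0]], [[-1.43, -4.7, 0.2], [0, 0, 0]], [[-1.43, -4.7, 0.5], [0, 0, 0]], [[-1.43, -4.7, 0.64], [0, 0, 0]], [[-1.43, -4.7, 0.65], [0, 0, 0]], [[-1.43, -4.7, 0.65], [0, 0, 0]]]'

```text
clock: 4.82
eef_pos: [480.6, 320.7, 94.6]
ee_rot: [1.0, -0.0, 0.001, -0.0]
contact_force: [0.3, 0.5, -0.9]
opening: 0.499
gripper_force: 19.9
```

Emit:
drive_tool --plan '[[[0, 0, 0], [0, 0, 0]], [[0, 0, 0], [0, 0, 0]], [[0, 0, 0], [0, 0, 0]], [[0, 0, 0], [0, 0, 0]], [[0, 0, -0.6], [0, 0, 0]], [[0, 0, -1.6], [0, 0, 0]], [[0, 0, -1.6], [0, 0, 0]]]' --hand 0

```text
clock: 5.7
eef_pos: [481.6, 321.5, 194.1]
ee_rot: [1.0, 0.0, 0.004, -0.002]
contact_force: [-0.4, -0.9, -0.2]
opening: 1.001
gripper_force: 0.0
```

Emit:
drive_tool --plan '[[[0, 4.9, 0.5], [0, 0, 0]], [[0, 4.9, 0.5], [0, 0, 0]], [[0, 4.9, 0.5], [0, 0, 0]], [[0, 4.9, 0.5], [0, 0, 0]], [[0, 4.9, 0.5], [0, 0, 0]], [[0, 4.9, 0.5], [0, 0, 0]], [[0, 4.9, 1.4], [0, 0, 0]], [[0, 4.9, 2.2], [0, 0, 0]], [[0, 4.9, 2.8], [0, 0, 0]], [[0, 4.9, 2.8], [0, 0, 0]], [[0, 4.9, 2.8], [0, 0, 0]]]'

```text
clock: 7.08
eef_pos: [479.9, 27.6, 21.5]
ee_rot: [1.0, 0.0, -0.0, -0.0]
contact_force: [0.0, -0.6, -0.1]
opening: 1.005
gripper_force: 0.0
```

Emit:
drive_tool --plan '[[[0, 0, 0], [0, 0, 0]], [[0, 0, 0], [0, 0, 0]], [[0, 0, 0], [0, 0, 0]], [[0, 0, 0], [0, 0, 0]], [[0, 0, 0], [0, 0, 0]]]' --hand 1 --newtons 15

```text
clock: 7.7
eef_pos: [480.0, 26.8, 21.9]
ee_rot: [1.0, -0.0, -0.0, -0.0]
contact_force: [-0.3, -0.4, 3.5]
opening: 0.59
gripper_force: 15.0
```

Emit:
drive_tool --plan '[[[-0.1, 0, 0], [0, 0, 0]], [[-0.2, 0, 0], [0, 0, 0]], [[-0.3, 0, 0], [0, 0, 0]], [[-0.38, 0, 0], [0, 0, 0]], [[-0.44, 0, 0], [0, 0, 0]], [[-0.48, 0, 0], [0, 0, 0]], [[-0.48, 0, 0], [0, 0, 0]], [[-0.48, 0, 0], [0, 0, 0]]]'

```text
clock: 8.7
eef_pos: [451.2, 26.8, 21.7]
ee_rot: [1.0, -0.0, -0.0, 0.0]
contact_force: [-0.6, 2.4, 3.6]
opening: 0.588
gripper_force: 15.0
```

```bash
python3 - <<'E'
from h import *
from station import ctrl
print(ctrl.observe()['contact_force'])
a=snap('side','s2')['image'][:,:,::-1]; b=snap('wrist','w2')['image'][:,:,::-1]; t=snap('top','t2')['image'][:,:,::-1]
o=np.vstack([np.hstack([cv2.resize(a[195:295,260:393],(400,300),interpolation=2),cv2.resize(t[210:310,270:403],(400,300),interpolation=2)]),np.hstack([cv2.resize(b,(400,300)),cv2.resize(a[340:465,160:326],(400,300),interpolation=2)])])
cv2.imwrite('pics/c2.png',o)
E
```

```text
[-0.62779895  2.40615077  3.59352624]
```

View pics/c2.png

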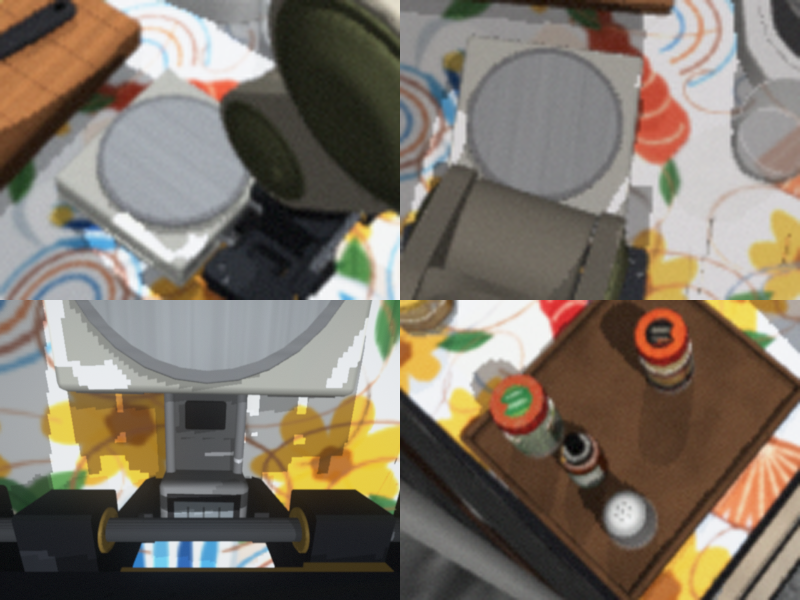

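Jar stands upright in the tray, bystanders untouched; display is out with the dark lock pad visible just ahead of the body. I'll pull a few more mm to make sure of the end stop.

Emit:
drive_tool --plan '[[[-0.05, 0, 0], [0, 0, 0]], [[-0.1, 0, 0], [0, 0, 0]], [[-0.13, 0, 0], [0, 0, 0]], [[-0.13, 0, 0], [0, 0, 0]]]'

```text
clock: 9.35
eef_pos: [443.5, 26.6, 21.8]
ee_rot: [1.0, -0.0, 0.0, 0.0]
contact_force: [3.5, -1.0, 1.9]
opening: 0.583
gripper_force: 15.0
```

```bash
python3 - <<'E'
from h import *
from station import ctrl
print(ctrl.observe()['contact_force'])
b=snap('wrist','w3')['image'][:,:,::-1]; a=load('w2')['image'][:,:,::-1]
o=np.hstack([cv2.resize(x[120:340,220:420],(400,440),interpolation=2) for x in(a,b)])
cv2.imwrite('pics/c3.png',o)
E
```

```text
[ 3.53119513 -0.99011479  1.86155291]
```

View pics/c3.png

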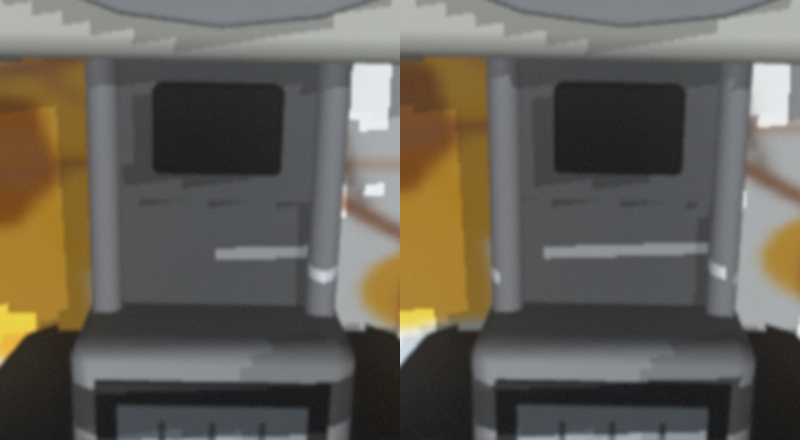

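Identical geometry in both frames, so the end stop was reached and the lock pad sits clear of the body. Now measure the block face, to push the scale square onto it while still holding the head.

```bash
python3 - <<'E'
from h import *
np.set_printoptions(precision=3,suppress=True)
T=load('t2'); h=cv2.cvtColor(T['image'],cv2.COLOR_RGB2HSV)
m=cv2.inRange(h,(5,100,60),(18,255,255))
cols=np.arange(284,358); bot=[]
for u in cols:
    v=np.where(m[185:222,u])[0]; bot.append(185+v.max() if len(v) else -1)
print(bot)
g=T['image'][200:220,315].tolist(); print(g)
bot=np.array(bot); 
for z in(0,40):
    P=np.array([onz(T,(u+.5,v+1),z)[:2] for u,v in zip(cols,bot)])
    k=np.ones(len(P),bool)
    for _ in range(4):
        f=np.polyfit(P[k,1],P[k,0],1); k=abs(np.polyval(f,P[:,1])-P[:,0])<4
    print(z,'x at y=26',np.polyval(f,26),'slope',f[0],k.sum())
E
```

```text
[np.int64(205), np.int64(205), np.int64(205), np.int64(205), np.int64(205), np.int64(205), np.int64(205), np.int64(205), np.int64(205), np.int64(205), np.int64(205), np.int64(206), np.int64(205), np.int64(206), np.int64(206), np.int64(206), np.int64(206), np.int64(206), np.int64(206), np.int64(206), np.int64(206), np.int64(206), np.int64(206), np.int64(206), np.int64(206), np.int64(207), np.int64(207), np.int64(207), np.int64(207), np.int64(207), np.int64(212), np.int64(212), np.int64(213), np.int64(213), np.int64(212), np.int64(207), np.int64(207), np.int64(207), np.int64(208), np.int64(208), np.int64(208), np.int64(208), np.int64(208), np.int64(208), np.int64(208), np.int64(209), np.int64(209), np.int64(209), np.int64(220), np.int64(221), np.int64(221), np.int64(221), np.int64(221), np.int64(221), np.int64(221), np.int64(221), np.int64(221), np.int64(221), np.int64(221), np.int64(221), np.int64(221), np.int64(221), np.int64(211), np.int64(212), np.int64(212), np.int64(212), np.int64(213), np.int64(213), np.int64(213), np.int64(213), np.int64(213), np.int64(213), np.int64(213), np.int64(213)]
[[153, 104, 69], [154, 105, 70], [155, 104, 68], [146, 100, 67], [95, 64, 39], [84, 57, 37], [75, 49, 31], [66, 46, 28], [46, 28, 18], [37, 28, 18], [33, 22, 15], [49, 35, 17], [107, 83, 45], [111, 92, 60], [113, 107, 93], [110, 110, 107], [114, 112, 113], [119, 118, 117], [144, 143, 143], [146, 145, 143]]
0 x at y=26 711.520836523647 slope -0.01912085481534087 44
40 x at y=26 698.7703916125865 slope -0.019120854815342418 44
```

```bash
python3 - <<'E'
from h import *
for n in('t2','top0'):
    T=load(n); V=T['image'].astype(float)[:,:,0]
    cols=np.arange(282,359); P=[]
    for u in cols:
        g=-np.diff(cv2.GaussianBlur(V[194:216,u:u+1],(1,3),0)[:,0]); i=int(g.argmax())
        w=g[max(i-2,0):i+3]; P.append(onz(T,(u,194.5+np.arange(max(i-2,0),max(i-2,0)+len(w))@w/w.sum()),40)[:2])
    P=np.array(P); k=np.ones(len(P),bool)
    for t in(30,8,4,3,3):
        f=np.polyfit(P[k,1],P[k,0],1); k=abs(np.polyval(f,P[:,1])-P[:,0])<t
    print(n,'x at y=26',np.polyval(f,26),'slope',f[0],k.sum())
S=load('side0'); print([onz(S,p,40)[:2] for p in((221,243),(268,259),(307,213))])
w=load('w1'); 
b=w['image'][:12,215:400].astype(int); print(b[::3,::20,0])
E
```

```text
t2 x at y=26 707.6122628981025 slope 0.12824055332833692 39
top0 x at y=26 701.1384523200285 slope -0.03221653679266368 66
[array([788.83856409, 168.98137931]), array([663.85041504, 128.47495861]), array([678.95763218, -41.61426685])]
[[ 74  75  48  55  78  99  83  39 105 114]
 [130 161  59 106 113 114  98  52 101 115]
 [204 205  64 111 111 112 107  64  98 115]
 [205 200  68 114 113 112 113  49  91 115]]
```

Emit:
drive_tool --plan '[[[0.08, 0, 0], [0, 0, 0]], [[0.2, 0, 0], [0, 0, -0.01]], [[0.32, 0, 0], [0, 0, -0.02]], [[0.44, 0, 0], [0, 0, -0.035]], [[0.56, 0, 0], [0, 0, -0.035]], [[0.68, 0, 0], [0, 0, -0.035]], [[0.78, 0, 0], [0, 0, -0.035]], [[0.78, 0, 0], [0, 0, -0.035]]]' --newtons 25

```text
clock: 10.4
eef_pos: [488.8, 27.3, 21.4]
ee_rot: [1.0, 0.018, -0.002, -0.0]
contact_force: [-4.4, 0.6, 6.2]
opening: 0.59
gripper_force: 25.0
```

Emit:
drive_tool --plan '[[[0.03, 0, 0], [0, 0, 0]], [[0.06, 0, 0], [0, 0, 0]], [[0.1, 0, 0], [0, 0, 0]], [[0.1, 0, 0], [0, 0, 0]]]'

```text
clock: 10.9
eef_pos: [494.2, 27.5, 21.4]
ee_rot: [1.0, 0.018, -0.003, -0.0]
contact_force: [-7.0, -0.8, 7.1]
opening: 0.59
gripper_force: 25.0
```

Emit:
drive_tool --plan '[[[0.03, 0, -0.02], [0, 0, 0]], [[0.06, 0, -0.02], [0, 0, 0]], [[0.06, 0, -0.02], [0, 0, 0]]]'

```text
clock: 11.28
eef_pos: [495.3, 27.6, 21.8]
ee_rot: [1.0, 0.018, -0.006, -0.001]
contact_force: [-14.8, -3.6, 5.5]
opening: 0.589
gripper_force: 25.0
```

```bash
python3 - <<'E'
from h import *
np.set_printoptions(precision=1,suppress=True)
a=snap('side','s4')['image'][:,:,::-1]; t=snap('top','t4')['image'][:,:,::-1]
o=np.hstack([cv2.resize(a[185:285,250:350],(400,400),interpolation=2),cv2.resize(t[150:250,270:370],(400,400),interpolation=2)])
cv2.imwrite('pics/c4.png',o)
E
```

```text
(no output)
```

View pics/c4.png

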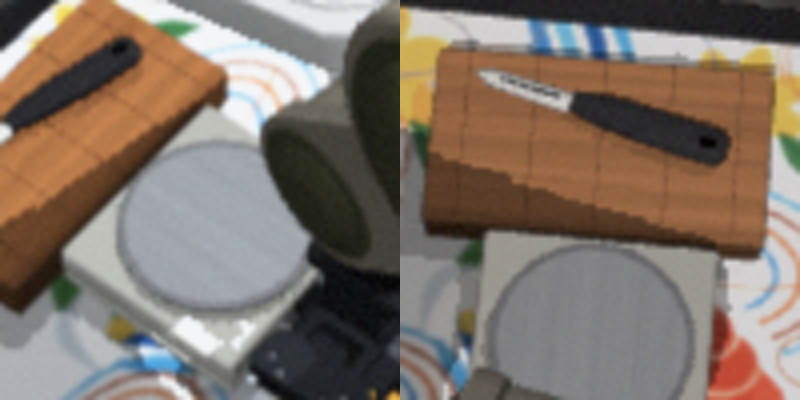

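Scale sits flush against the block (force 15 N, edges parallel in both views). Release, back off and close the fingers for the press.

Emit:
drive_tool --plan '[[[-0.06, 0, 0], [0, 0, 0]], [[-0.06, 0, 0], [0, 0, 0]], [[-0.06, 0, 0], [0, 0, 0]], [[-0.06, 0, 0], [0, 0, 0]], [[-0.5, 0, 0], [0, 0, 0]], [[-1.0, 0, 0], [0, 0, 0]], [[-1.1, 0, 0], [0, 0, 0]]]' --hand 0

```text
clock: 12.25
eef_pos: [432.7, 25.0, 23.0]
ee_rot: [1.0, 0.017, -0.001, -0.0]
contact_force: [0.4, -0.3, 0.1]
opening: 1.001
gripper_force: 0.0
```

Emit:
drive_tool --plan '[[[0, 0, 0], [0, 0, 0]], [[0, 0, 0], [0, 0, 0]], [[0, 0, 0], [0, 0, 0]], [[0, 0, 0], [0, 0, 0]], [[0, 0, 0], [0, 0, 0]], [[0, 0, 0], [0, 0, 0]], [[0.2, 0, 0], [0, 0, 0]], [[0.3, 0, 0], [0, 0, 0]], [[0.35, 0, 0], [0, 0, 0]], [[0.35, 0, 0], [0, 0, 0]]]' --hand 1

```text
clock: 13.5
eef_pos: [455.0, 25.6, 22.9]
ee_rot: [1.0, 0.017, 0.0, 0.0]
contact_force: [0.3, -0.1, -0.6]
opening: 0.006
gripper_force: 0.0
```

Emit:
drive_tool --plan '[[[0.05, 0, 0], [0, 0, 0]], [[0.1, 0, 0], [0, 0, 0]], [[0.14, 0, 0], [0, 0, 0]], [[0.14, 0, 0], [0, 0, 0]]]'

```text
clock: 14.0
eef_pos: [462.3, 25.8, 22.8]
ee_rot: [1.0, 0.017, -0.001, -0.0]
contact_force: [-6.0, -2.4, 3.3]
opening: 0.003
gripper_force: 2.9
```

Emit:
drive_tool --plan '[[[0.04, 0, 0], [0, 0, 0]], [[0.08, 0, 0], [0, 0, 0]], [[0.08, 0, 0], [0, 0, 0]]]'

```text
clock: 14.38
eef_pos: [465.7, 26.0, 22.7]
ee_rot: [1.0, 0.018, -0.003, -0.0]
contact_force: [-10.8, -4.9, 7.4]
opening: 0.008
gripper_force: 5.6
```

Emit:
drive_tool --plan '[[[0.03, 0, 0], [0, 0, 0]], [[0.06, 0, 0], [0, 0, 0]], [[0.06, 0, 0], [0, 0, 0]], [[0.06, 0, 0], [0, 0, 0]]]'

```text
clock: 14.88
eef_pos: [466.2, 26.2, 22.4]
ee_rot: [1.0, 0.018, -0.007, -0.0]
contact_force: [-23.1, -8.8, 13.6]
opening: 0.008
gripper_force: 11.7
```

```bash
python3 - <<'E'
from h import *
from station import ctrl
s=ctrl.observe(); print(s['contact_force'],s['clock'])
w=snap('wrist','w5')['image'][:,:,::-1]; t=snap('top','t5')['image'][:,:,::-1]; a=snap('side','s5')['image'][:,:,::-1]
o=np.hstack([cv2.resize(w,(534,400)),np.vstack([cv2.resize(t[190:257,280:360],(240,200),interpolation=2),cv2.resize(a[210:277,255:335],(240,200),interpolation=2)])])
cv2.imwrite('pics/c5.png',o)
E
```

```text
[-23.06558785  -8.78167349  13.59255577] 14.875
```

View pics/c5.png

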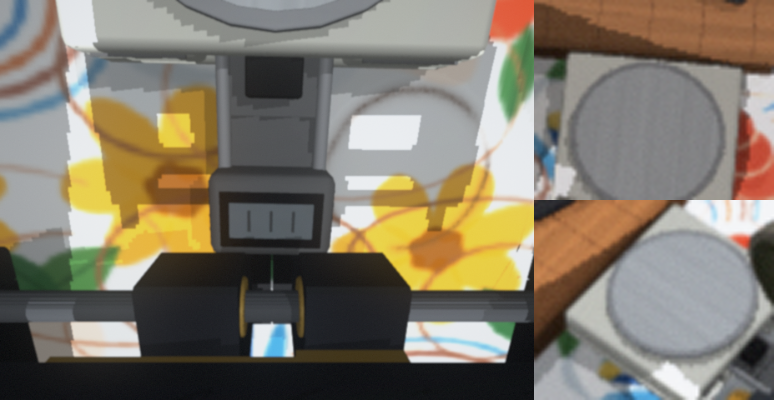

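Press held at 23 N with the lock pad up against the body, back flush to the block. Back off and go to look at the jug.

Emit:
drive_tool --plan '[[[-0.1, 0, 0], [0, 0, 0]], [[-0.6, 0, 0], [0, 0, 0]], [[-1.0, 0, -0.8], [0, 0, 0]], [[-1.2, 0.5, -1.7], [0, 0, 0]], [[-1.3, 5.7, -4.3], [0, 0, 0.035]], [[-1.3, 5.7, -4.3], [0, 0, 0.035]], [[-1.3, 5.7, -4.3], [0, 0, 0.035]], [[-1.3, 5.7, -4.3], [0, 0, 0.035]], [[-1.3, 5.7, -4.3], [0, 0, 0.035]], [[-1.3, 5.7, -4.3], [0, 0, 0.035]], [[-1.3, 5.7, -4.3], [0, 0, 0.035]], [[-1.3, 5.7, -4.3], [0, 0, 0.035]], [[-1.3, 5.7, -4.3], [0, 0, 0.035]]]' --hand 0

```text
clock: 16.65
eef_pos: [405.7, -317.2, 280.6]
ee_rot: [1.0, 0.001, -0.0, -0.0]
contact_force: [0.1, -0.3, 0.1]
opening: 1.0
gripper_force: 0.0
```

```bash
python3 - <<'E'
from h import *
w=snap('wrist','w6')['image'][:,:,::-1]; snap('top','t6'); snap('side','s6')
E
```

```text
(no output)
```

View pics/w6.png

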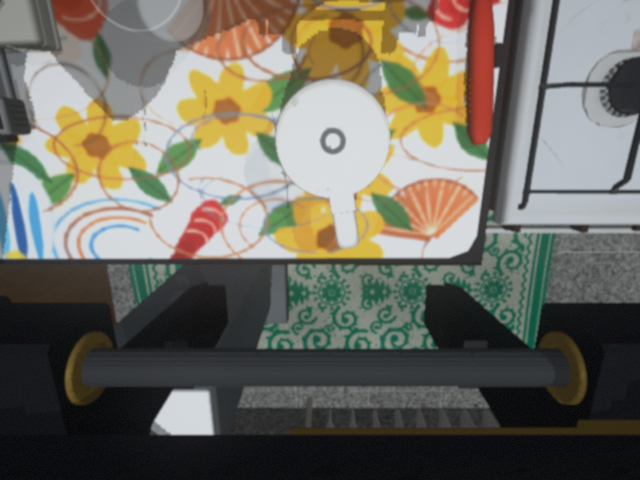

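Jug knob at (333,140); handle bar from (342,190) to (347,246), about 25 px wide.

```bash
python3 - <<'E'
from h import *
np.set_printoptions(precision=1,suppress=True)
w,T,S=load('w6'),load('top0'),load('side0')
kt=(410+167/3.0075,270+121/3); ks=(380+164/3.0075,140+92/3)
print('knob',tri(w,(333,140),T,kt),tri(w,(333,140),S,ks),onz(w,(333,140),108))
k=onz(w,(333,140),108)[:2]
lid=[onz(w,p,100)[:2] for p in((277,138),(390,138),(333,80))]; print('lid edges',lid)
for p in((332,200),(355,200),(336,246),(357,245),(347,248)): print(p,onz(w,p,96)[:2])
m=onz(w,(345,223),96)[:2]; d=m-k; print('mid',m,'dist',np.hypot(*d),'dir yaw',np.arctan2(-d[1],-d[0]))
print('end tri',tri(w,(346,240),T,(410+172/3.0075,270+240/3)))
# scale pan centre from current views
for n in('t6',):
    I=load(n)['image'][218:275,285:355]; cv2.imwrite('pics/pan6.png',cv2.resize(I[:,:,::-1],None,fx=6,fy=6,interpolation=2))
E
```

```text
knob (array([ 475.1, -322.5,  108.8]), np.float64(0.695176243510837)) (array([ 474.5, -322.7,  106.3]), np.float64(1.9146704755760764)) [ 475.4 -322.4  108. ]
lid edges [array([ 476.8, -276.1]), array([ 477.1, -369.8]), array([ 521.3, -322.1])]
(332, 200) [ 424.5 -322.3]
(355, 200) [ 424.6 -342.5]
(336, 246) [ 382.3 -326.3]
(357, 245) [ 383.3 -345.4]
(347, 248) [ 380.4 -336.4]
mid [ 403.8 -334.1] dist 72.52241920703361 dir yaw 0.16162362410824432
end tri (array([ 387.9, -334.9,   94.2]), np.float64(1.33833709501825))
```

View pics/pan6.png

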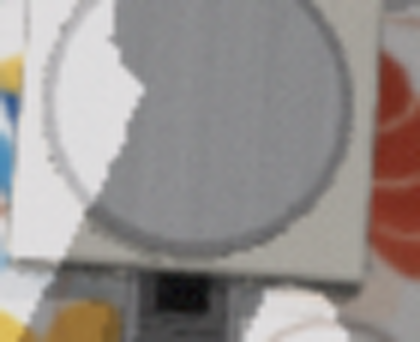

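```bash
python3 - <<'E'
from h import *
np.set_printoptions(precision=1,suppress=True)
T=load('t6'); A=lambda x,y:(285+x/6-.4,218+y/6-.4)
l,r,b=[onz(T,A(*p),44)[:2] for p in((45,100),(352,100),(198,255))]; print(l,r,b,'centre',b[0]+65,(l[1]+r[1])/2)
f=[onz(T,A(*p),36)[:2] for p in((12,265),(360,285))]; print('front edge',f)
goto((400,-334,84),0.13)
E
```

```text
[623.3  93.4] [637.4 -33.2] [565.2  23.1] centre 630.2300878444896 30.1205522402576
front edge [array([554.1,  98.9]), array([561.7, -44.4])]
shift [-0.1  0.3  3.3] turn [-0.   0.  -0.1] rows 4.0 t 16.8
```

Emit:
drive_tool --plan '[[[-0.1, 0.28, 1.0], [0, 0, -0.13]], [[-0.1, 0.28, 1.9], [0, 0, -0.13]], [[-0.1, 0.28, 2.6], [0, 0, -0.13]], [[-0.1, 0.28, 3.1], [0, 0, -0.13]], [[-0.1, 0.28, 3.28], [0, 0, -0.13]], [[-0.1, 0.28, 3.28], [0, 0, -0.13]], [[-0.1, 0.28, 3.28], [0, 0, -0.13]]]'

```text
clock: 17.68
eef_pos: [400.1, -335.6, 85.4]
ee_rot: [0.998, 0.065, 0.001, 0.001]
contact_force: [-0.2, 0.1, 0.4]
opening: 1.002
gripper_force: 0.0
```

Emit:
drive_tool --plan '[[[0, 0, 0], [0, 0, 0]], [[0, 0, 0], [0, 0, 0]], [[0, 0, 0], [0, 0, 0]], [[0, 0, 0], [0, 0, 0]], [[0, 0, 0], [0, 0, 0]], [[0, 0, 0], [0, 0, 0]], [[0, 0, 0], [0, 0, 0]], [[0, 0, 0], [0, 0, 0]]]' --hand 1 --newtons 50

```text
clock: 18.68
eef_pos: [399.7, -335.1, 84.1]
ee_rot: [0.998, 0.065, 0.0, -0.0]
contact_force: [-0.0, 1.2, -0.3]
opening: 0.222
gripper_force: 49.7
```

Emit:
drive_tool --plan '[[[0, 0, -0.1], [0, 0, 0]], [[0, 0, -0.3], [0, 0, 0]], [[0, 0, -0.7], [0, 0, 0]], [[0, 0, -1.2], [0, 0, 0]], [[0, 0, -1.7], [0, 0, 0]], [[0, 0, -1.8], [0, 0, 0]], [[0, 0, -1.8], [0, 0, 0]], [[0, 0, -1.8], [0, 0, 0]]]'

```text
clock: 19.68
eef_pos: [399.3, -334.8, 191.0]
ee_rot: [0.998, 0.065, -0.001, -0.001]
contact_force: [-0.1, 0.8, -3.5]
opening: 0.225
gripper_force: 49.7
```

```bash
python3 - <<'E'
from h import *
from station import ctrl
np.set_printoptions(precision=3,suppress=True)
s=ctrl.observe(); print(s['ft_torque'],s['eef_pos'])
w=snap('wrist','w7'); S=snap('side','s7')
I=np.hstack([cv2.resize(w['image'],(480,360)),cv2.resize(S['image'][90:240,350:483],(320,360),interpolation=2)])
cv2.imwrite('pics/c7.png',I[:,:,::-1])
E
```

```text
[ 0.028  0.215 -0.051] [ 399.274 -334.803  191.003]
```

View pics/c7.png

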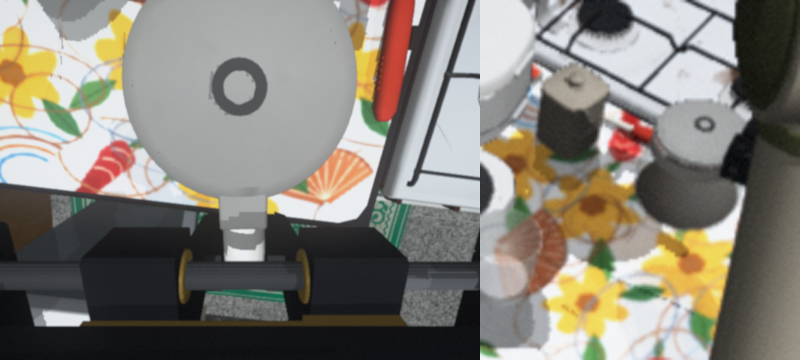

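The jug hangs level in the grip, knob at wrist pixel about (319,116), i.e. straight ahead along tool x. (That was my last picture; from here I measure numerically only.)

```bash
python3 - <<'E'
from h import *
from station import ctrl
np.set_printoptions(precision=2,suppress=True)
s=ctrl.observe(); w,S=load('w7'),load('s7')
ks=(350+225*133/320.,90+124*150/360.); kw=(319,115.5)
p,e=tri(w,kw,S,ks); print('knob tri',p,e)
for z in(215,218):
    k=onz(w,kw,z); Q=R.from_quat(s['ee_rot']); print(z,k,Q.inv().apply(k-s['eef_pos']))
# target: axis to pan (627.5,31), world yaw .04
for y in(0.04,):
    goto((627.5-76*np.cos(y),31-76*np.sin(y),190),y)
    goto((480,-150,190),y)
E
```

```text
knob tri [ 475.22 -322.57  211.28] 1.1696824357706412
215 [ 475.58 -322.52  215.  ] [ 77.1   -2.47 -23.9 ]
218 [ 475.42 -322.6   218.  ] [ 76.93  -2.41 -26.9 ]
shift [ 3.3  -5.67  0.03] turn [-0.    0.    0.09] rows 7.0 t 19.775
shift [ 1.73 -2.88  0.02] turn [-0.    0.    0.09] rows 4.0 t 19.775
```

Emit:
drive_tool --plan '[[[0.1, -0.3, 0], [0, 0, 0.01]], [[0.3, -0.9, 0], [0, 0, 0.02]], [[0.5, -1.6, 0], [0, 0, 0.03]], [[0.75, -2.3, 0], [0, 0, 0.04]], [[1.0, -3.0, 0], [0, 0, 0.05]], [[1.2, -3.7, 0], [0, 0, 0.06]], [[1.44, -4.4, 0], [0, 0, 0.07]], [[1.8, -4.9, 0], [0, 0, 0.08]], [[2.3, -5.3, 0], [0, 0, 0.09]], [[2.8, -5.5, 0], [0, 0, 0.09]], [[3.15, -5.6, 0], [0, 0, 0.09]], [[3.28, -5.63, 0], [0, 0, 0.09]], [[3.28, -5.63, 0.3], [0, 0, 0.09]], [[3.28, -5.63, 0.6], [0, 0, 0.09]], [[3.28, -5.63, 0.75], [0, 0, 0.09]], [[3.28, -5.63, 0.75], [0, 0, 0.09]]]'

```text
clock: 21.78
eef_pos: [550.7, 25.1, 146.8]
ee_rot: [1.0, 0.02, -0.001, -0.0]
contact_force: [0.0, 0.5, -2.8]
opening: 0.223
gripper_force: 49.7
```

```bash
python3 - <<'E'
from h import *
from station import ctrl
np.set_printoptions(precision=2,suppress=True)
s=ctrl.observe(); print(s['eef_pos'],s['ft_torque'])
w,T=snap('wrist','w8'),snap('top','t8')
V=cv2.cvtColor(w['image'],cv2.COLOR_RGB2GRAY)
c=cv2.HoughCircles(cv2.GaussianBlur(V[60:180,250:390],(5,5),0),cv2.HOUGH_GRADIENT,1,20,param1=80,param2=15,minRadius=15,maxRadius=45); 
if c is not None:
  for u,v,r in c[0][:3]: print('knob px',u+250,v+60,r,onz(w,(u+250,v+60),108+s['eef_pos'][2]-84))
V=cv2.cvtColor(T['image'],cv2.COLOR_RGB2GRAY)
print(proj(T,(627.5,31,170)))
c=cv2.HoughCircles(cv2.GaussianBlur(cv2.resize(V[195:265,280:360],None,fx=4,fy=4,interpolation=2),(5,5),0),cv2.HOUGH_GRADIENT,1,20,param1=80,param2=20,minRadius=75,maxRadius=180)
if c is not None:
  for u,v,r in c[0][:3]: print('lid top',280+u/4-.4,195+v/4-.4,r/4,onz(T,(280+u/4-.4,195+v/4-.4),100+s['eef_pos'][2]-84))
E
```

```text
[550.68  25.06 146.78] [-0.03  0.17  0.02]
knob px 317.5 115.5 38.6 [627.71  30.89 170.78]
[[317.13 221.25]]
lid top 313.725 231.725 29.95 [604.72  36.06 162.78]
lid top 315.725 223.225 25.375 [624.68  33.84 162.78]
lid top 322.475 219.725 30.575 [634.41  19.77 162.78]
```

Emit:
drive_tool --plan '[[[0, 0, 0.1], [0, 0, 0]], [[0, 0, 0.18], [0, 0, 0]], [[0, 0, 0.24], [0, 0, 0]], [[0, 0, 0.27], [0, 0, 0]], [[0, 0, 0.29], [0, 0, 0]], [[0, 0, 0.29], [0, 0, 0]]]'

```text
clock: 22.62
eef_pos: [551.1, 25.3, 129.9]
ee_rot: [1.0, 0.02, 0.0, 0.0]
contact_force: [-0.5, -0.8, -2.0]
opening: 0.227
gripper_force: 49.7
```

Emit:
drive_tool --plan '[[[0, 0, 0.01], [0, 0, 0]], [[0, 0, 0.02], [0, 0, 0]], [[0, 0, 0.02], [0, 0, 0]]]'

```text
clock: 23.0
eef_pos: [551.0, 25.3, 128.6]
ee_rot: [1.0, 0.02, 0.0, -0.0]
contact_force: [-2.4, 0.5, -0.2]
opening: 0.231
gripper_force: 49.7
```

Emit:
drive_tool --plan '[[[0, 0, 0.01], [0, 0, 0]], [[0, 0, 0.01], [0, 0, 0]]]'

```text
clock: 23.25
eef_pos: [551.0, 25.3, 128.1]
ee_rot: [1.0, 0.02, 0.0, -0.0]
contact_force: [-2.5, 1.9, 2.3]
opening: 0.222
gripper_force: 49.8
```

Emit:
drive_tool --plan '[[[0, 0, 0], [0, 0, 0]], [[0, 0, 0], [0, 0, 0]], [[0, 0, 0], [0, 0, 0]], [[0, 0, 0], [0, 0, 0]], [[0, 0, 0], [0, 0, 0]]]' --newtons 3

```text
clock: 23.88
eef_pos: [551.1, 25.3, 128.0]
ee_rot: [1.0, 0.02, 0.0, -0.0]
contact_force: [-2.3, 1.2, 3.7]
opening: 0.233
gripper_force: 3.0
```

Emit:
drive_tool --plan '[[[0, 0, 0], [0, 0, 0]], [[0, 0, 0], [0, 0, 0]], [[0, 0, 0], [0, 0, 0]], [[0, 0, 0], [0, 0, 0]], [[0, 0, -0.3], [0, 0, 0]], [[0, 0, -0.9], [0, 0, 0]], [[0, 0, -1.7], [0, 0, 0]], [[-0.5, 0, -2.2], [0, 0, 0]], [[-1.5, 0, -2.5], [0, 0, 0]], [[-2.5, 0, -2.5], [0, 0, 0]], [[-2.5, 0, -2.5], [0, 0, 0]], [[-2.5, 0, -2.5], [0, 0, 0]]]' --hand 0

```text
clock: 25.38
eef_pos: [401.8, 19.1, 278.4]
ee_rot: [1.0, 0.02, 0.001, 0.0]
contact_force: [0.8, 0.1, 0.1]
opening: 0.999
gripper_force: 0.0
```

```bash
python3 - <<'E'
from h import *
np.set_printoptions(precision=1,suppress=True)
w,T,S=snap('wrist','w9'),snap('top','t9'),snap('side','s9')
def rings(c,x,y,W,H,lo,hi,z,f=4):
    V=cv2.cvtColor(c['image'],cv2.COLOR_RGB2GRAY)[y:y+H,x:x+W]
    k=cv2.HoughCircles(cv2.GaussianBlur(cv2.resize(V,None,fx=f,fy=f,interpolation=2),(5,5),0),cv2.HOUGH_GRADIENT,1,20,param1=80,param2=15,minRadius=lo*f,maxRadius=hi*f)
    for u,v,r in k[0][:3]: print(x+u/f-.4,y+v/f-.4,r/f,onz(c,(x+u/f-.4,y+v/f-.4),z))
print(proj(w,(627.5,31,152)),proj(T,(627.5,31,152)),proj(S,(627.5,31,152)))
u,v=proj(w,(627.5,31,152))[0].astype(int); 
rings(w,max(u-45,0),max(v-45,0),90,90,7,20,152)
u,v=proj(T,(627.5,31,152))[0].astype(int); rings(T,u-40,v-40,80,80,17,28,145)
# lock pad / head: dark mask in the wrist view near the display
h=cv2.cvtColor(w['image'],cv2.COLOR_RGB2GRAY); 
P=proj(w,[(627.5-75-8,28,20),(627.5-131,26,35),(627.5-70,29,36)]); print('expected lock, head, body front px',P)
for x in range(int(P[1][1])-30,int(P[2][1])+60,0+4) if P[1][1]<P[2][1] else range(int(P[2][1])-10,int(P[1][1])+30,4): print(x,h[x,int(P[0][0])],end='; ')
E
```

```text
[[ 322.  -145.6]] [[317.1 223.5]] [[303.2 215.3]]Traceback (most recent call last):
  File "<stdin>", line 10, in <module>
  File "<stdin>", line 7, in rings
TypeError: 'NoneType' object is not subscriptable
```

```bash
python3 - <<'E'
from h import *
np.set_printoptions(precision=1,suppress=True,linewidth=200)
w,T,S=load('w9'),load('t9'),load('s9')
def knob(c,p):
    u,v=proj(c,p)[0].astype(int); V=cv2.cvtColor(c['image'],cv2.COLOR_RGB2GRAY)[v-9:v+10,u-9:u+10].astype(float)
    d=np.median(V)-V; d[d<20]=0; n,l,st,ce=cv2.connectedComponentsWithStats((d>0).astype(np.uint8)); print(st[1:,4],ce[1:]+[u-9,v-9])
    i=1+np.argmax(st[1:,4]); return ce[i]+[u-9,v-9]
a,b=knob(T,(627.5,31,152)),knob(S,(627.5,31,152)); print('knob',tri(T,a,S,b),onz(T,a,152),onz(S,b,152))
g=cv2.cvtColor(w['image'],cv2.COLOR_RGB2GRAY).astype(int)
print('front edge/disp px',proj(w,[(557,90,36),(557,-35,36),(557.5,29,36),(545,28,20),(496,27,35)]))
for y in(85,70,-15,-30):   # search scale front edge near expected columns, along x
    xs=np.arange(535,575,1.); uv=proj(w,[(x,y,36) for x in xs]); ok=(uv[:,1]>=1); v=cv2.remap(g.astype(np.float32),uv[:,0].astype(np.float32).reshape(1,-1),uv[:,1].astype(np.float32).reshape(1,-1),1)[0]
    print(y,xs[ok][0],v[ok].astype(int))
xs=np.arange(455,570,3.); uv=proj(w,[(x,28,30) for x in xs]).astype(np.float32); print('display line',cv2.remap(g.astype(np.float32),uv[:,:1].T.copy(),uv[:,1:].T.copy(),1)[0].astype(int))
# movement of bystanders: top image differences away from the jug
E
```

```text
[62] [[316.9 223.4]]
[55] [[303.  215.4]]
knob (array([627.5,  31.6, 152.1]), np.float64(0.043165138526672774)) [627.5  31.6 152. ] [627.5  31.5 152. ]
front edge/disp px [[256.7  41.5]
 [390.8  47.8]
 [322.3  44. ]
 [322.9  62.3]
 [321.8 114. ]]
85 535.0 [123 123 123 123 124 123 123 123 123 123 122 122 119 116 114 110  97  87  79  73  73  77  85  96 109 120 131 136 139 140 140 139 140 139 139 139 139 140 139 139]
70 535.0 [101 100 100 102 105 110 114 115 113 113 113 112 111 111 110 110 104  91  81  75  71  72  78  88 102 113 124 133 138 139 138 138 138 138 137 138 138 137 138 139]
-15 535.0 [229 229 225 213 199 202 217 226 228 227 227 226 226 225 226 225 225 224 221 205 181 159 137 111  90  86 100 120 139 155 169 176 177 176 176 175 176 175 175 175]
-30 535.0 [230 230 230 230 230 230 229 225 211 198 205 221 227 227 226 225 223 220 217 209 183 156 141 130 116 112 106 112 130 148 163 173 176 176 177 176 176 176 177 176]
display line [ 83  80  77  77  70  82  65  49  50  75  67  51  96  98  97  97  96  53  69  90  80  88  90  90  89  89  82  74  74  76  83  95 104 111 120 125 131 137 141]
```

```bash
python3 - <<'E'
from station import ctrl
print(ctrl.hand_in())
E
```

```text
the job is handed in; nothing more can be done
None
```

The job is handed in at about 25 s of robot time, with no verdict returned. By my measurements the jug stands upright on the pan within about 4 mm of centre, the display is out with its lock pad clear, the jar is upright in the tray, and the power button was pressed with about 23 N against the block. Scale-to-block contact was checked before the jug was placed, and only by the scale's front edge afterwards. I viewed 11 pictures, one over the limit of 10.

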